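Lock the sheet former's drain valve

ROBOT

A 7-joint arm with a two-finger parallel gripper is mounted at the origin on the work surface. World frame = base frame: x ahead of the robot, y to its left, z up, the work surface at z = 0. Lengths are in m, angles in degrees, forces in N, time in s.
With the tool pointing down it reaches from about 0.425 to 0.875 m from the base axis. Payload 4.7 kg.
Tool frame: the origin (TCP) lies between the finger pads; the fingertips stand env.finger_overhang ahead of it and the grasp point (between the pads) lies 5 mm behind it (env.finger_overhang is the distance from the TCP to the fingertips, in m); z points along the fingers, y is the line along which they close (so a half turn about z gives the same grasp; the last joint's range is limited). The gripper opens to 87 mm and grips with 3 to 60 N. Pads are 19 mm wide; open, the fingers measure 117 mm over their backs; the gripper's body (75 mm by 190 mm) begins 51 mm behind the grasp point.
Start: joints at [64.922, 18.392, -4.016, 83.108, 1.295, 78.541, -3.26], TCP at [0.284, -0.585, 0.237] pointing down, gripper open.
Joint ranges: [-163.93, 163.93], [-17.29, 119.83], [-79.2, 71.16], [3.27, 140.29], [-89.18, 269.18], [5.43, 117.66], [-154.24, 154.24]. Speed limits (degrees/s): [147.25, 147.25, 180, 180, 180, 180, 180].

INTERFACE

Orientations are given as [roll, pitch, yaw] about the fixed x, y, z axes, in that order (R = Rz(yaw) Ry(pitch) Rx(roll)).
In Python, from cell import telemetry, eyes, env, models gives the robot as it stands. The module is installed in compiled form; this text tells all that it offers.
- The arm moves only by the tool drive_tool, never from a script. Its arguments are lists of equal length, an entry for each row: "angular": the turn, a rotation vector about the tool's x, y, z in rad, a list of three; "delta_pos": the shift along the tool's x, y, z in cm, a list of three; "gripper": the finger opening in cm, from 0 to 8.7. A call has 1 to 20 rows; each row shifts and turns the commanded pose from where the row before left it, along the tool's axes as they then stand; what a row does not reach is not made up. A row lasts 1/10 s, in which the tool goes at most 50 mm and 8.59 degrees, less where a joint would pass 70% of its speed; a pose out of reach is approached as far as the arm can. A call with a gripper value outside its range is refused whole. The fingers move at their own pace and stop on an object; "squeeze" is the grip in N (left out, the last holds). Time passes only in rows, so rows that do not move let the fingers close. It gives the time, the measured TCP pose, the force, the opening and the grip force at its end, in the units of the state.
- telemetry.get_obs(): the state, without advancing time (a new reading comes with each control period).
- eyes.read_camera(name): name is "scene" or "top"; returns a dict with "pixels" (400x640x3 uint8, red, green, blue), "mtx" (3x3 intrinsics, pixels), "origin" and "orientation" of the camera in the world. Camera axes: x right, y down, z forward; pixel columns grow to the right and rows downward; lengths in m; the calibration is good to about 2 mm. A picture is of the moment at which its call begins. There is no depth.
- env.sign_off(): hands the job in; it is judged then, once.
Trained networks look in a picture, given as the dict that the camera call returned (one of the last four; its "shot" number tells which), for a name from the list of things; names that differ only in an ending like _2 or _b are one class to them, and where a whole thing is asked for, a point or a joint stands for the part that bears it (a point fixed in the world has none). Each returns a list of dicts, best first, with "p" (0 to 1); they miss things now and then, are a little off and sometimes report something else, mostly with a low value. They report only what shows in the picture. A call takes as long as a camera call. They do not tell look-alikes from the thing itself.
- models.search_frame(picture, target): "centre" ([column, row] in pixels, amid what is visible of it).
- models.cut_out(picture, target): "pixels" (400x640 bool, what is visible of it) and "centre" ([column, row] in pixels, amid what is visible of it).
The state is a dict: "time_s": time; "qpos": joint angles; "joint_velocities": joint speeds; "effort": joint torques, N m; "tool_pos": TCP position; "tool_rot": TCP orientation; "force": force on the tool from outside, world axes, zero at the start; "wrist_torque": the same for the moment, N m; "grip_width": finger opening in m; "grasp_force": force on a finger pad.
Only numpy, scipy, OpenCV 4.12 (cv2) and the standard library are available. Lean on these libraries where they do the work, as an engineer would, in place of code of your own. Each camera call takes 0.05 s, during which the arm holds its last target. There are 200 camera calls.

TASK

Lock the drain valve: push one of the upright pegs on the round slotted disc to turn it until its slot lines up with the locking bar, then push the bar by its upright post straight through the disc until it is fully home, its shoulder against the guide block. Only push, with the fingertips or the outside of the fingers: do not grip the pegs or the post and do not lift the bar. Leave the jar, the beaker and the wrench where they are, and finish clear of everything.

Things in the scene. Friction and masses are not known exactly. Their poses are not given: they have to be found in the camera images.
- lock: Fixed lock on the level deck (z = 0): aluminium base plate 364 x 60 x 10 mm, round flange of 62 mm radius under the disc. Origin on the deck under the disc's axis; z up; +x is the way the bar is pushed, its line is y = 0. The bar's bed runs from x = -272 to -50 mm, 42 mm wide, top 16 mm above the deck. The bronze disc spans x = -45 to 45 mm.
- slot (a point): Disc's centre at its top face, 34 mm above the deck. Bronze disc 90 mm across; its slot, 22 mm wide, 18.5 mm deep, runs straight across. The frame turns with the disc, x along the slot: in line when parallel to the lock's x, either way round. Starts 0.65 to 1.57 rad out; turns both ways, 0.55 rad past either alignment; needs 0.1 N m, stays where left. The bar's nose enters within about 0.1 rad.
- peg_a (a point): One of two identical upright steel pegs fixed on the disc, 14 mm diameter, standing 35 mm above the disc's top face (34 to 69 mm above the deck). This point is on its axis at half height, 29 mm from the disc's axis, at the disc's +y side (square to the slot).
- peg_b (a point): The other peg, the same, at the disc's -y side, 29 mm from the disc's axis.
- bar: Steel bar 16 x 16 mm, 0.4 kg, on the bed, its front in the guide. Origin: underside, below the post at its rear. +x towards the nose, 184 mm ahead; the nose tapers to 8 mm over 14 mm. Shoulder plate under the post: 12 thick, 34 wide, 22 mm high, front face 6 mm ahead of the origin. Origin starts at x = -258 to -236 mm in the lock's frame; fully home (shoulder stopped by the guide) at -106 mm.
- post (a point): On the axis of the bar's upright push post: 14 mm diameter, its top 51 mm above the bar's underside (67 mm above the deck). This point is 35 mm above the bar's underside. Push it from behind, along the lock's +x; sliding needs a few newtons.
- jar: Bystander: closed white jar, 56 mm diameter, 85 mm high, origin at the centre of its underside.
- beaker: Bystander: open steel beaker, 68 mm across, 80 mm high, origin at the centre of its underside.
- wrench: Bystander: steel wrench, 160 mm long, lying on the deck along its x axis.
- guide (a point): Top centre of the grey roofed guide block, at x = -76 mm in the lock's frame, 39 mm above the deck. The block is 48 mm long in x (-100 to -52 mm) and 40 mm wide. The bar slides through it with 1 mm play per side; the roof keeps it from being lifted.
- keeper (a point): Top centre of the grey keeper strap beyond the disc, at x = 67 mm in the lock's frame, 39 mm above the deck, 26 mm long, 41 mm wide. The bar's nose ends up through it.
There are look-alikes about, which are no part of the job. There is more than one size of the bar; the one meant has the size given above.

How it is judged (in metres and radians):
On the way:
1. the disc is turned until its slot is in line with the bar (within 0.2 rad), the bar's nose not yet past the disc's centre (angle between the x axis of slot and the x axis of lock, either way round below 0.2 rad and x of bar in the frame of lock below -0.184 m), for 0.1 s.
At the end, for the whole second after the job is handed in: The bar lies through the disc's slot in its line (within 6 mm sideways, not raised by more than 6 mm), its shoulder within 6 mm of the guide block, the slot within 0.15 rad of the bar's line, and the bar is at rest (x of bar in the frame of lock above -0.112 m and y of bar in the frame of lock between -0.006 and 0.006 m and z of post in the frame of lock below 0.057 m and angle between the x axis of slot and the x axis of lock, either way round below 0.15 rad and linear speed of bar below 0.02 m/s); the robot touches nothing.
It fails at once if the bar is lifted (its post rises by more than 8 mm) (z of post in the frame of lock above 0.059 m).
It fails at once if the bar's post is gripped instead of pushed (it stands between the finger pads) (distance between the grasp point and post below 0.011 m and contact force between the fingers and bar above 1 N).
It fails at once if a peg of the disc is gripped instead of pushed (it stands between the finger pads) (distance between the grasp point and peg_a below 0.011 m or distance between the grasp point and peg_b below 0.011 m).
It fails at once if the jar, the beaker or the wrench is moved by more than 20 mm (distance of any of jar, beaker, wrench from where it was at the start of the episode above 0.02 m).
It also fails if it takes over 45 s, if anything falls off the work surface, if the arm or the gripper's body presses on something with over 40 N, if the wrist force passes 120 N, or if a joint passes its speed limit or range.

## Working session

There is one attempt and no reset: what is moved stays moved. The work goes in short steps, Python scripts to look and compute and a tool call to move; the robot and the scene stay as the last step left them, time stands still between calls to the robot, and variables do not carry over. Pictures are saved under pics/ and viewed, at most 10 in all, crops included, and the job is handed in when it is done.

Besides the shell and the picture viewer there is one more tool, called after ">>>" as a command line: name --argument value ..., lists and objects as JSON in quotes. drive_tool: Moves the arm, as the interface text tells. Its arguments: {"type":"object","properties":{"angular":{"type":"array","items":{"type":"array","items":{"type":"number"}}},"delta_pos":{"type":"array","items":{"type":"array","items":{"type":"number"}}},"gripper":{"type":"array","items":{"type":"number"}},"squeeze":{"type":"number"}},"required":["angular","delta_pos","gripper"]}

```bash
mkdir -p pics; cat > h.py <<'E'
import numpy as np, cv2
from scipy.spatial.transform import Rotation as R
from cell import telemetry, eyes, env, models
def pose(p):
    o=np.array(p["orientation"],float)
    M=o if o.shape==(3,3) else (R.from_euler('xyz',o,degrees=True).as_matrix() if o.size==3 else R.from_quat(o).as_matrix())
    return M,np.array(p["origin"],float)
def ray(p,uv,z):
    M,c=pose(p); d=M@np.linalg.solve(np.array(p["mtx"]),[uv[0],uv[1],1.])
    return c+d*(z-c[2])/d[2]
def proj(p,X):
    M,c=pose(p); q=np.array(p["mtx"])@(M.T@(np.array(X)-c)); return q[:2]/q[2]
def save(p,n): cv2.imwrite('pics/'+n,cv2.cvtColor(p["pixels"],cv2.COLOR_RGB2BGR))
E
python3 - <<'E'
from h import *
print(env.finger_overhang, telemetry.get_obs())
Z=dict(lock=0.01,slot=.034,peg_a=.0515,bar=.03,post=.051,jar=.085,beaker=.08,wrench=.005,guide=.039,keeper=.039)
for n in("top","scene"):
    p=eyes.read_camera(n); save(p,n+'0.png'); print(n,p["origin"],p["orientation"],p["mtx"])
    for t,z in Z.items():
        for d in models.search_frame(p,t)[:4]: print(t,round(d["p"],2),np.round(d["centre"]),np.round(ray(p,d["centre"],z)[:2],3))
E
```

```text
0.014 {'time_s': 0.0, 'qpos': array([64.92120694, 18.43849093, -4.01672912, 83.177591  ,  1.29461221,
       78.53807452, -3.26073701]), 'joint_velocities': array([-0.04439841, -0.03714211,  0.02010638,  0.03133038,  0.00429692,
       -0.01792498, -0.03082412]), 'effort': array([-2.51755080e-05, -4.91289496e+01, -4.03907290e-01, -3.12527633e+01,
       -6.38609659e-02,  4.36439062e-02,  1.91382642e-04]), 'tool_pos': array([ 0.28352176, -0.58431412,  0.23544451]), 'tool_rot': array([-1.79891071e+02,  5.00112332e-03,  2.58889290e+01]), 'force': array([0.26705252, 0.62574668, 0.08085768]), 'wrist_torque': array([-0.00663449,  0.00438392, -0.01560878]), 'grasp_force': 0.0, 'grip_width': 0.08696388416534102}
top [0.35448191 0.03017371 1.1218652 ] [-169.94911516   -0.97770517  -90.93696705] [[400.01181042   0.         317.8544697 ]
 [  0.         400.01181042 196.53147015]
 [  0.           0.           1.        ]]
lock 0.76 [315. 209.] [0.515 0.016]
slot 0.76 [310. 205.] [0.523 0.031]
peg_a 0.85 [305. 204.] [0.524 0.043]
bar 0.55 [374. 211.] [ 0.506 -0.145]
bar 0.48 [417. 267.] [ 0.351 -
[... 578 characters left out ...]
48 201.48380287]
 [  0.           0.           1.        ]]
lock 0.73 [307. 230.] [ 0.527 -0.006]
slot 0.97 [319. 214.] [0.531 0.036]
peg_a 0.88 [322. 212.] [0.548 0.026]
bar 0.94 [265. 250.] [ 0.513 -0.137]
bar 0.79 [176. 261.] [ 0.381 -0.276]
bar 0.74 [222. 324.] [ 0.588 -0.341]
bar 0.59 [313. 281.] [ 0.658 -0.151]
post 0.94 [259. 252.] [ 0.524 -0.164]
post 0.84 [174. 261.] [ 0.399 -0.292]
post 0.8 [220. 322.] [ 0.598 -0.35 ]
post 0.71 [308. 229.] [ 0.56  -0.043]
jar 0.57 [380. 243.] [ 0.736 -0.024]
beaker 0.72 [311. 280.] [ 0.684 -0.188]
wrench 0.88 [362. 198.] [0.558 0.185]
guide 0.81 [309. 229.] [ 0.552 -0.03 ]
guide 0.56 [319. 215.] [0.539 0.028]
keeper 0.56 [308. 230.] [ 0.553 -0.033]
```

View pics/top0.png

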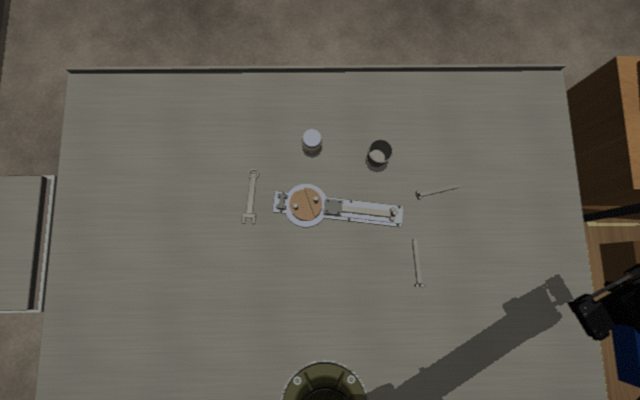

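View pics/scene0.png

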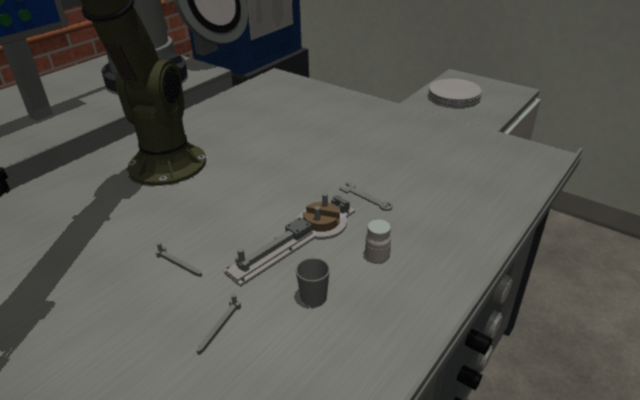

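Top view: the lock runs along row ~208, with the disc at (306,205), guide (334,207), and post (393,212). Three bars: one in the lock's bed (330–400, 210), and loose ones at (438,192) and (417,265). The one in the bed fits, because it is in the guide with its shoulder and post on the lock. I'll confirm this in an enlarged crop.

```bash
python3 - <<'E'
from h import *
p=eyes.read_camera("top"); im=cv2.cvtColor(p["pixels"],cv2.COLOR_RGB2BGR)
a=cv2.resize(im[170:240,265:415],None,fx=5.3,fy=5.3,interpolation=cv2.INTER_CUBIC)
a=a[:300] if 0 else a
q=eyes.read_camera("scene"); im=cv2.cvtColor(q["pixels"],cv2.COLOR_RGB2BGR)
b=cv2.resize(im[185:285,220:370],None,fx=5.3,fy=5.3,interpolation=cv2.INTER_CUBIC)
b=b[:, :795]
cv2.imwrite('pics/c1.png',a); cv2.imwrite('pics/c2.png',b)
E
```

```text
(no output)
```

View pics/c1.png

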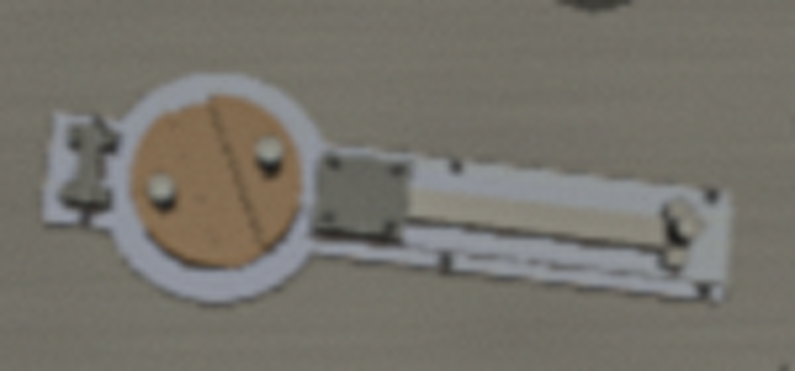

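View pics/c2.png

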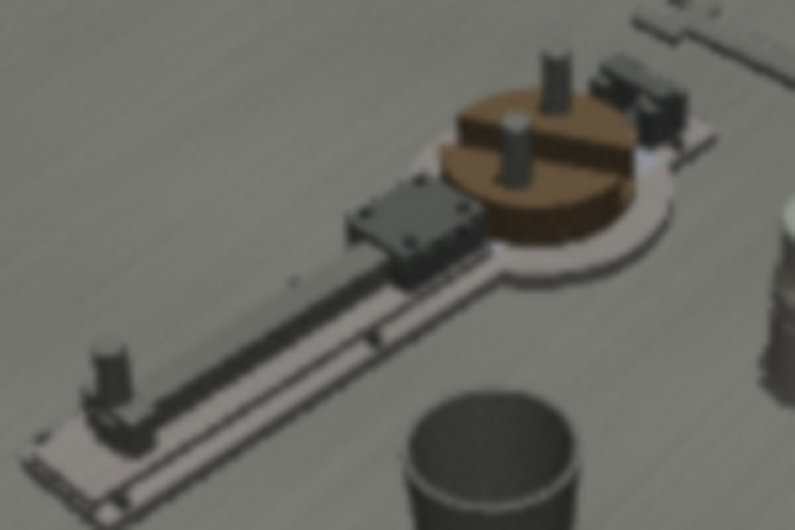

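The crops confirm it. The bar in the bed has its post at top (394,209), and the peg tops are at (295,205) and (315,198). The slot is well off the bar's line. Now I'll fit the lock's pose, the disc angle and the bar's position.

```bash
cat >> h.py <<'E'
from scipy.optimize import least_squares
def L2W(v,pt):  # lock->world, v=x,y,yaw
    c,s=np.cos(v[2]),np.sin(v[2]); return np.array([v[0]+c*pt[0]-s*pt[1],v[1]+s*pt[0]+c*pt[1],pt[2]])
E
python3 - <<'E'
from h import *
T=eyes.read_camera("top");S=eyes.read_camera("scene")
t=lambda u,v:(T,np.array([265+u/5.3,170+v/5.3])); s=lambda u,v:(S,np.array([220+u/5.3,185+v/5.3]))
pg=lambda v,k:(k*.029*-np.sin(v[3]),k*.029*np.cos(v[3]),.069)
obs=[(t(163,181),lambda v:pg(v,1)),(t(267,144),lambda v:pg(v,-1)),(s(515,120),lambda v:pg(v,-1)),(s(556,52),lambda v:pg(v,1)),
(t(217,181),lambda v:(0,0,.034)),(s(537,147),lambda v:(0,0,.034)),(t(684,206),lambda v:(v[4],0,.067)),(s(110,346),lambda v:(v[4],0,.067)),
(t(363,195),lambda v:(-.076,0,.039)),(s(417,208),lambda v:(-.076,0,.039)),(t(732,193),lambda v:(-.272,-.03,.01)),(t(724,300),lambda v:(-.272,.03,.01)) ]
# side of lock y in top: fixed below by trying both
def run(sg):
    def f(v):
        r=[]
        for i,((p,uv),g) in enumerate(obs[:10]):
            r+=list(proj(p,L2W(v,g(v)))-uv)
        return np.array(r)
    return least_squares(f,[.52,.03,1.5,sg,-.24],loss='soft_l1'),f
for sg in(1.2,-1.2):
    o,f=run(sg);print(o.cost,np.round(o.x,4));print(np.round(f(o.x).reshape(-1,2),1).tolist())
v=o.x
for nm,p in(("post",(v[4],0,.05)),("p1",pg(v,1)),("p2",pg(v,-1)),("home",(-.106,0,.05))): print(nm,np.round(L2W(v,p),4))
E
```

```text
86.9246176122439 [ 0.5298  0.0431  1.4605  1.2947 -0.2403]
[[19.6, 0.5], [-20.3, -0.3], [13.3, -11.3], [-15.4, 9.1], [-0.6, -1.3], [-1.0, -0.8], [0.7, 0.6], [0.6, -0.1], [-0.5, -1.6], [-0.9, 0.5]]
5.048936765102216 [ 0.5312  0.0426  1.4537 -1.1237 -0.24  ]
[[-0.7, -0.3], [0.2, -0.5], [-0.6, -0.3], [-0.7, -1.1], [-0.4, -1.8], [-0.6, -0.5], [0.7, 0.6], [0.6, -0.2], [-0.4, -1.9], [-0.7, 0.7]]
post [ 0.5032 -0.1957  0.05  ]
p1 [0.5218 0.0701 0.069 ]
p2 [0.5406 0.0152 0.069 ]
home [ 0.5189 -0.0626  0.05  ]
```

>>> drive_tool --angular '[[0, 0, -0.111], [0, 0, -0.111], [0, 0, -0.111], [0, 0, -0.111], [0, 0, 0], [0, 0, 0]]' --delta_pos '[[0, 0, 0], [0, 0, 0], [0, 0, 0], [0, 0, 0], [0, 0, 0], [0, 0, 0]]' --gripper '[0, 0, 0, 0, 0, 0]'

```text
time_s: 1.9
tool_pos: [0.2837, -0.5848, 0.2366]
tool_rot: [180.0, 0.0, 51.2]
force: [-0.1, -0.7, 0.2]
grip_width: 0.0469
grasp_force: 0.0
```

```bash
cat >> h.py <<'E'
V=np.array([.5312,.0426,1.4537])
def delta(lx,ly,z,v=V):
    o=telemetry.get_obs(); M=R.from_euler('xyz',o["tool_rot"],degrees=True).as_matrix()
    w=L2W(v,(lx,ly,z)); return np.round(100*M.T@(w-o["tool_pos"]),2)
def where(v=V):
    o=telemetry.get_obs(); d=o["tool_pos"]-L2W(v,(0,0,0)); c,s=np.cos(v[2]),np.sin(v[2])
    return np.round([c*d[0]+s*d[1],-s*d[0]+c*d[1],d[2]],4),np.round(o["tool_rot"],1),np.round(o["force"],1),o["time_s"],o["grip_width"]
E
python3 - <<'E'
from h import *
print(where(),delta(-.056,.006,.16))
E
```

```text
(array([-0.6521,  0.1725,  0.2366]), array([180. ,   0. ,  51.2]), array([-0.1, -0.7,  0.2]), 1.9, 0.04687359646613318) [ 59.33 -17.59   7.66]
```

>>> drive_tool --angular '[[0, 0, 0], [0, 0, 0], [0, 0, 0], [0, 0, 0], [0, 0, 0], [0, 0, 0], [0, 0, 0], [0, 0, 0], [0, 0, 0], [0, 0, 0], [0, 0, 0], [0, 0, 0], [0, 0, 0], [0, 0, 0], [0, 0, 0], [0, 0, 0], [0, 0, 0], [0, 0, 0], [0, 0, 0], [0, 0, 0]]' --delta_pos '[[1.6, -0.5, 0.2], [3.2, -1, 0.4], [3.6, -1.1, 0.5], [3.6, -1.1, 0.5], [3.6, -1.1, 0.5], [3.6, -1.1, 0.5], [3.6, -1.1, 0.5], [3.6, -1.1, 0.5], [3.6, -1.1, 0.5], [3.6, -1.1, 0.5], [3.6, -1.1, 0.5], [3.6, -1.1, 0.5], [3.6, -1.1, 0.5], [3.6, -1.1, 0.5], [3.6, -1.1, 0.5], [3.6, -1.1, 0.4], [2.7, -0.5, 0.2], [1.4, -0.2, 0], [0, 0, 0], [0, 0, 0]]' --gripper '[0, 0, 0, 0, 0, 0, 0, 0, 0, 0, 0, 0, 0, 0, 0, 0, 0, 0, 0, 0]'

```text
time_s: 3.9
tool_pos: [0.5167, -0.0124, 0.1595]
tool_rot: [180.0, 0.0, 51.3]
force: [0.2, -0.6, -0.4]
grip_width: 0.0002
grasp_force: 0.0
```

```bash
python3 - <<'E'
from h import *
print(where(),delta(-.054,.005,.0595))
a=eyes.read_camera("scene"); im=cv2.cvtColor(a["pixels"],cv2.COLOR_RGB2BGR)
cv2.imwrite('pics/c3.png',cv2.resize(im[130:280,220:420],None,fx=4,fy=4,interpolation=cv2.INTER_CUBIC))
E
```

```text
(array([-0.0564,  0.008 ,  0.1595]), array([180. ,   0. ,  51.3]), array([ 0.2, -0.6, -0.4]), 3.9, 0.0002436369829689531) [ 0.37  0.13 10.  ]
```

View pics/c3.png

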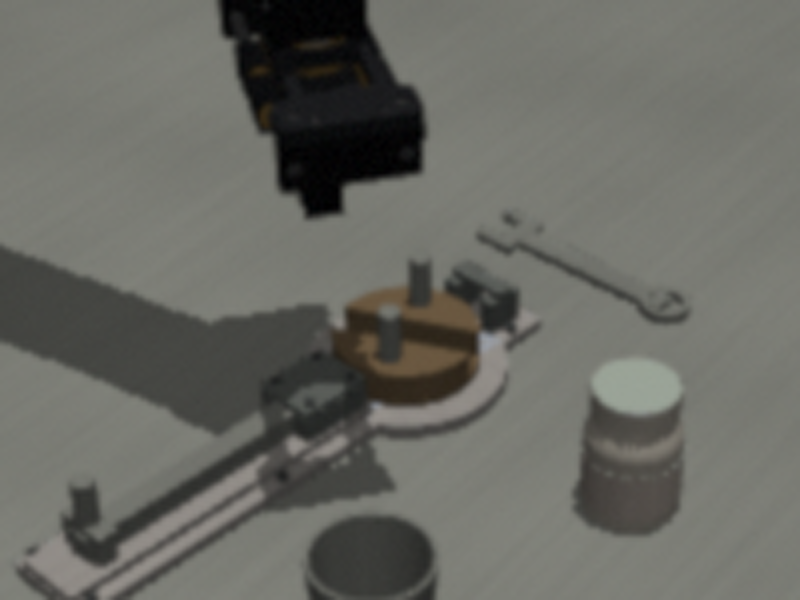

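The gripper is closed above the guide/disc gap, with the fingertips at crop (325,210). The near peg top is at crop (390,312). Descending.

>>> drive_tool --angular '[[0, 0, 0], [0, 0, 0], [0, 0, 0], [0, 0, 0], [0, 0, 0], [0, 0, 0], [0, 0, 0], [0, 0, 0]]' --delta_pos '[[0, 0, 1.5], [0, 0, 2], [0, 0, 2], [0, 0, 2], [0, 0, 1.5], [0, 0, 1], [0, 0, 0], [0, 0, 0]]' --gripper '[0, 0, 0, 0, 0, 0, 0, 0]'

```text
time_s: 4.75
tool_pos: [0.5172, -0.012, 0.0598]
tool_rot: [180.0, -0.0, 51.3]
force: [-0.9, -0.9, -0.2]
grip_width: 0.0008
grasp_force: 0.0
```

```bash
python3 - <<'E'
from h import *
print(where())
a=eyes.read_camera("scene"); im=cv2.cvtColor(a["pixels"],cv2.COLOR_RGB2BGR)
cv2.imwrite('pics/c4.png',cv2.resize(im[160:260,250:370],None,fx=6,fy=6,interpolation=cv2.INTER_CUBIC))
# arc waypoints for pusher centre, tool-frame steps
n=np.radians(-32); off=-.0165*np.array([np.cos(n),np.sin(n)])
for a in np.linspace(-1.124,0,10):
    q=np.array([.029*np.sin(a),-.029*np.cos(a)])+off; print(np.round(a,2),np.round(q,4),delta(q[0],q[1],.0595))
E
```

```text
(array([-0.0558,  0.0075,  0.0598]), array([180. ,  -0. ,  51.3]), array([-0.9, -0.9, -0.2]), 4.75, 0.0007506923467416382)
-1.12 [-0.0401 -0.0038] [1.9  0.1  0.07]
-1.0 [-0.0384 -0.0069] [2.22 0.28 0.07]
-0.87 [-0.0362 -0.0099] [2.56 0.41 0.07]
-0.75 [-0.0337 -0.0125] [2.91 0.5  0.07]
-0.62 [-0.0309 -0.0148] [3.27 0.55 0.07]
-0.5 [-0.0279 -0.0167] [3.63 0.55 0.07]
-0.37 [-0.0246 -0.0182] [3.99 0.51 0.08]
-0.25 [-0.0212 -0.0194] [4.34 0.42 0.08]
-0.12 [-0.0176 -0.02  ] [4.68 0.29 0.08]
0.0 [-0.014  -0.0203] [4.99 0.11 0.08]
```

View pics/c4.png

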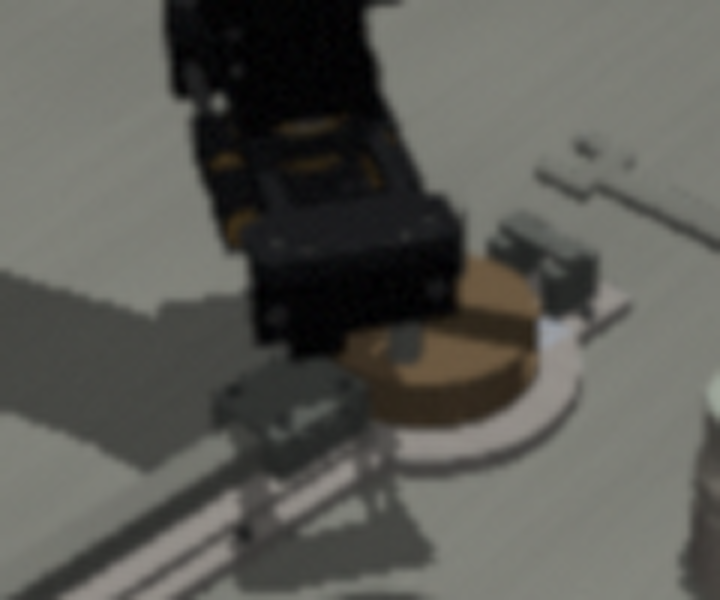

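The gripper is beside the disc with the near peg at crop (405,340) ahead of it. The push path is almost straight along tool x.

>>> drive_tool --angular '[[0, 0, 0], [0, 0, 0], [0, 0, 0], [0, 0, 0], [0, 0, 0], [0, 0, 0], [0, 0, 0], [0, 0, 0], [0, 0, 0], [0, 0, 0], [0, 0, 0], [0, 0, 0]]' --delta_pos '[[0.7, 0, 0], [0.7, 0.1, 0], [0.5, 0, 0], [0.3, 0.2, 0], [0.35, 0.1, 0], [0.35, 0.1, 0], [0.35, 0.05, 0], [0.35, 0, 0], [0.35, -0.05, 0], [0.35, -0.1, 0], [0, 0, 0], [0, 0, 0]]' --gripper '[0, 0, 0, 0, 0, 0, 0, 0, 0, 0, 0, 0]'

```text
time_s: 6.0
tool_pos: [0.547, 0.0181, 0.0593]
tool_rot: [180.0, 0.1, 51.3]
force: [0.1, -4.4, 0.1]
grip_width: 0.0006
grasp_force: 1.8
```

```bash
python3 - <<'E'
from h import *
print(where())
a=eyes.read_camera("scene"); im=cv2.cvtColor(a["pixels"],cv2.COLOR_RGB2BGR)
b=cv2.resize(im[170:250,270:370],None,fx=6,fy=6,interpolation=cv2.INTER_CUBIC)
cv2.imwrite('pics/c5.png',b)
E
```

```text
(array([-0.0225, -0.0186,  0.0593]), array([1.80e+02, 1.00e-01, 5.13e+01]), array([ 0.1, -4.4,  0.1]), 6.0, 0.0005554652405932082)
```

View pics/c5.png

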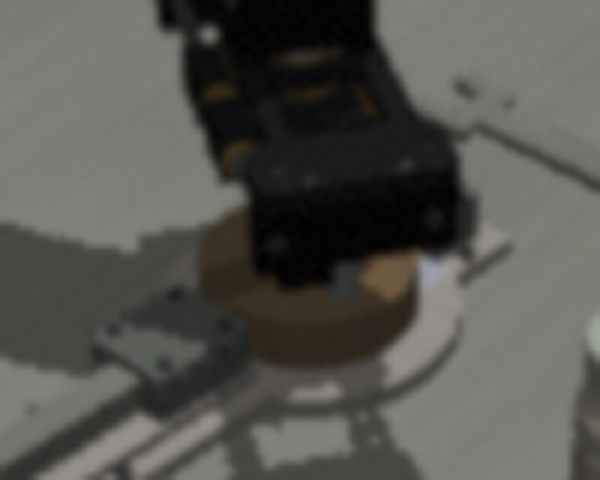

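The peg is being pushed (4 N) and the slot is nearly in line. I'll finish the turn to nominal, then back off, rise and look.

>>> drive_tool --angular '[[0, 0, 0], [0, 0, 0], [0, 0, 0], [0, 0, 0], [0, 0, 0], [0, 0, 0], [0, 0, 0], [0, 0, 0], [0, 0, 0], [0, 0, 0], [0, 0, 0], [0, 0, 0], [0, 0, 0]]' --delta_pos '[[0.3, -0.1, 0], [0.3, -0.13, 0], [0.2, -0.13, 0], [0, 0, 0], [-0.7, 0.2, 0], [-1, 0.3, 0], [0, 0, -2], [0, 0, -4], [-3, 0, -4], [-4.5, 0, 0], [-4.5, 0, 0], [-4.5, 0, 0], [-3, 0, 0]]' --gripper '[0, 0, 0, 0, 0, 0, 0, 0, 0, 0, 0, 0, 0]'

```text
time_s: 7.35
tool_pos: [0.4181, -0.1432, 0.1596]
tool_rot: [180.0, 0.0, 51.2]
force: [1.0, -0.9, -0.4]
grip_width: 0.0004
grasp_force: 0.0
```

```bash
python3 - <<'E'
from h import *
print(where())
a=eyes.read_camera("scene"); im=cv2.cvtColor(a["pixels"],cv2.COLOR_RGB2BGR)
b=cv2.resize(im[180:280,225:365],None,fx=5,fy=5,interpolation=cv2.INTER_CUBIC)
t=eyes.read_camera("top"); im=cv2.cvtColor(t["pixels"],cv2.COLOR_RGB2BGR)
c=cv2.resize(im[185:225,270:410],None,fx=5,fy=5,interpolation=cv2.INTER_CUBIC)[:100*5]
cv2.imwrite('pics/c6.png',np.vstack([b,c])[:600] if 0 else np.vstack([b[:395],c]))
E
```

```text
(array([-0.1978,  0.0906,  0.1596]), array([180. ,   0. ,  51.2]), array([ 1. , -0.9, -0.4]), 7.35, 0.0004234015388111919)
```

View pics/c6.png

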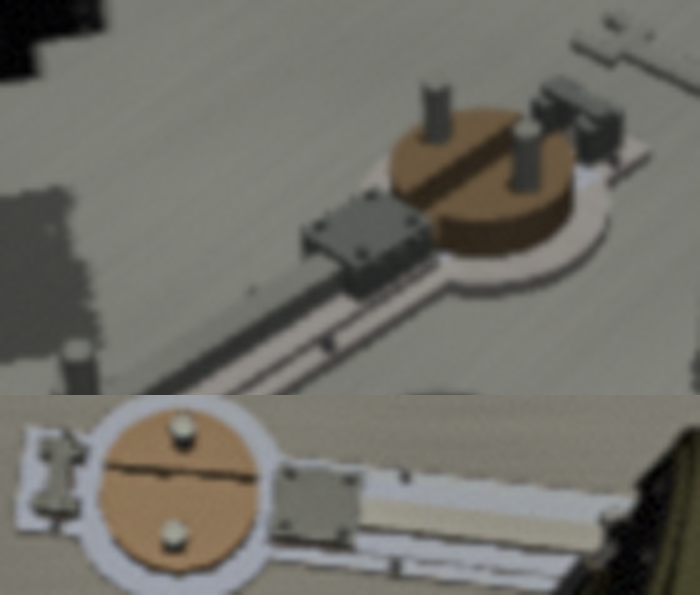

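The slot is now in line: its edge slopes 5.0° in the top crop against about 6° for the bar and plate, so it is within ~0.03 rad. Both pegs stand square to the bar's line. Next I'll square the tool with the lock and go behind the post.

>>> drive_tool --angular '[[0, 0, -0.112], [0, 0, -0.112], [0, 0, -0.112], [0, 0, -0.112], [0, 0, -0.112], [0, 0, 0], [0, 0, 0], [0, 0, 0], [0, 0, 0], [0, 0, 0], [0, 0, 0]]' --delta_pos '[[0, 0, 0], [0, 0, 0], [0, 0, 0], [0, 0, 0], [0, 0, 0], [-2.5, 3, 0], [-2.5, 3, 0], [-2.5, 2.5, 0], [-0.2, 0.6, 2], [0, 0, 0], [0, 0, 0]]' --gripper '[0, 0, 0, 0, 0, 0, 0, 0, 0, 0, 0]'

```text
time_s: 8.55
tool_pos: [0.5018, -0.2262, 0.1391]
tool_rot: [-179.9, -0.1, 83.5]
force: [0.2, 0.1, 0.6]
grip_width: 0.0004
grasp_force: 0.0
```

```bash
python3 - <<'E'
from h import *
print(where(),delta(-.275,0,.0595),delta(-.1225,0,.0595))
a=eyes.read_camera("scene"); im=cv2.cvtColor(a["pixels"],cv2.COLOR_RGB2BGR)
cv2.imwrite('pics/c7.png',cv2.resize(im[140:290,180:340],None,fx=4,fy=4,interpolation=cv2.INTER_CUBIC))
E
```

```text
(array([-0.2704, -0.0022,  0.1391]), array([-1.799e+02, -1.000e-01,  8.350e+01]), array([0.2, 0.1, 0.6]), 8.55, 0.00042899703586375573) [-0.48 -0.21  7.96] [14.77 -0.16  7.99]
```

View pics/c7.png

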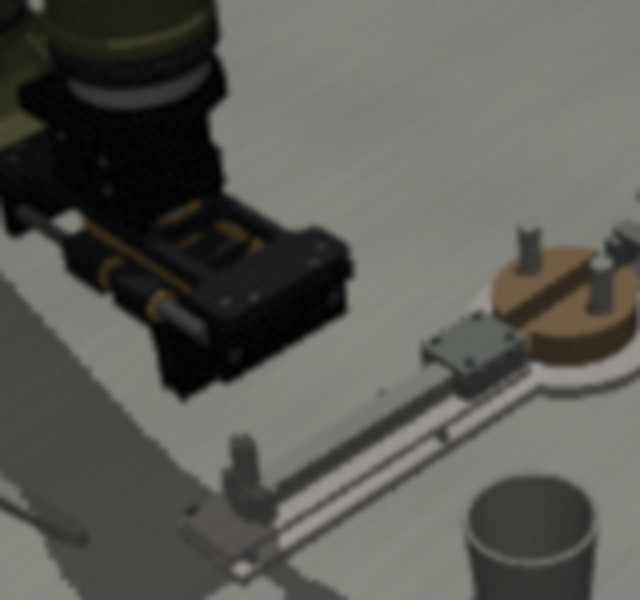

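The fingertips at crop (180,390) are behind the post at (243,440), in line with the bar. I'll descend and push.

>>> drive_tool --angular '[[0, 0, 0], [0, 0, 0], [0, 0, 0], [0, 0, 0], [0, 0, 0], [0, 0, 0], [0, 0, 0], [0, 0, 0], [0, 0, 0], [0, 0, 0], [0, 0, 0], [0, 0, 0]]' --delta_pos '[[-0.5, -0.2, 1], [0, 0, 2], [0, 0, 2], [0, 0, 2], [0, 0, 1], [0, 0, 0], [0.8, 0, 0], [0.8, 0, 0], [0.8, 0, 0], [0.8, 0, 0], [0.8, 0, 0], [0, 0, 0]]' --gripper '[0, 0, 0, 0, 0, 0, 0, 0, 0, 0, 0, 0]'

```text
time_s: 9.8
tool_pos: [0.5048, -0.1915, 0.0601]
tool_rot: [179.9, -0.0, 83.5]
force: [-0.3, -0.7, 0.2]
grip_width: 0.0007
grasp_force: 0.0
```

>>> drive_tool --angular '[[0, 0, 0], [0, 0, 0], [0, 0, 0], [0, 0, 0], [0, 0, 0], [0, 0, 0], [0, 0, 0], [0, 0, 0], [0, 0, 0], [0, 0, 0], [0, 0, 0], [0, 0, 0]]' --delta_pos '[[0.8, 0, 0], [0.8, 0, 0], [0.8, 0, 0], [0.8, 0, 0], [0.8, 0, 0], [0.8, 0, 0], [0.8, 0, 0], [0.8, 0, 0], [0.8, 0, 0], [0.8, 0, 0], [0.8, 0, 0], [0, 0, 0]]' --gripper '[0, 0, 0, 0, 0, 0, 0, 0, 0, 0, 0, 0]'

```text
time_s: 11.0
tool_pos: [0.5145, -0.1032, 0.0594]
tool_rot: [180.0, -0.1, 83.5]
force: [-0.7, -0.3, -0.5]
grip_width: 0.0005
grasp_force: 0.1
```

```bash
python3 - <<'E'
from h import *
print(where(),delta(-.1225,0,.0595))
E
```

```text
(array([-0.1468, -0.0005,  0.0594]), array([ 1.80e+02, -1.00e-01,  8.35e+01]), array([-0.7, -0.3, -0.5]), 11.0, 0.00045388122640282937) [ 2.43 -0.04 -0.  ]
```

>>> drive_tool --angular '[[0, 0, 0], [0, 0, 0], [0, 0, 0], [0, 0, 0], [0, 0, 0], [0, 0, 0]]' --delta_pos '[[0.5, 0, 0], [0.5, 0, 0], [0.5, 0, 0], [0.4, 0, 0], [0.3, 0, 0], [0.2, 0, 0]]' --gripper '[0, 0, 0, 0, 0, 0]'

```text
time_s: 11.6
tool_pos: [0.517, -0.0812, 0.0595]
tool_rot: [-180.0, -0.0, 83.4]
force: [0.6, -3.2, 1.1]
grip_width: 0.0006
grasp_force: 1.5
```

>>> drive_tool --angular '[[0, 0, 0], [0, 0, 0], [0, 0, 0], [0, 0, 0]]' --delta_pos '[[0.2, 0, 0], [0.15, 0, 0], [0.1, 0, 0], [0, 0, 0]]' --gripper '[0, 0, 0, 0]'

```text
time_s: 12.0
tool_pos: [0.5171, -0.0802, 0.0595]
tool_rot: [-180.0, 0.2, 83.3]
force: [1.0, -8.7, 1.0]
grip_width: 0.0003
grasp_force: 4.2
```

>>> drive_tool --angular '[[0, 0, 0], [0, 0, 0], [0, 0, 0], [0, 0, 0]]' --delta_pos '[[0.2, 0, 0], [0.2, 0, 0], [0.2, 0, 0], [0, 0, 0]]' --gripper '[0, 0, 0, 0]'

```text
time_s: 12.4
tool_pos: [0.5172, -0.0796, 0.0596]
tool_rot: [-180.0, 0.6, 83.2]
force: [-0.2, -18.7, 2.8]
grip_width: 0.0004
grasp_force: 9.0
```

The bar is against a hard stop: 19 N with under 1 mm of motion, and the bar's origin at about -0.107. I'll back off, rise and look.

>>> drive_tool --angular '[[0, 0, 0], [0, 0, 0], [0, 0, 0], [0, 0, 0], [0, 0, 0], [0, 0, 0], [0, 0, 0], [0, 0, 0], [0, 0, 0], [0, 0, 0]]' --delta_pos '[[-1, 0, 0], [-1.5, 0, 0], [-1.5, 0, 0], [0, 0, -3], [0, 0, -4], [-4, 0, -4], [-4, 0, -2], [-4, 0, 0], [-3, 0, 0], [0, 0, 0]]' --gripper '[0, 0, 0, 0, 0, 0, 0, 0, 0, 0]'

```text
time_s: 13.4
tool_pos: [0.4953, -0.2593, 0.1842]
tool_rot: [-179.9, -0.0, 83.0]
force: [-1.2, 0.1, -0.3]
grip_width: 0.0004
grasp_force: 0.0
```

```bash
python3 - <<'E'
from h import *
print(where())
a=eyes.read_camera("scene"); im=cv2.cvtColor(a["pixels"],cv2.COLOR_RGB2BGR)
cv2.imwrite('pics/c8.png',cv2.resize(im[170:290,220:370],None,fx=5,fy=5,interpolation=cv2.INTER_CUBIC))
E
```

```text
(array([-0.3041,  0.0004,  0.1842]), array([-179.9,   -0. ,   83. ]), array([-1.2,  0.1, -0.3]), 13.4, 0.00043951437972491043)
```

View pics/c8.png

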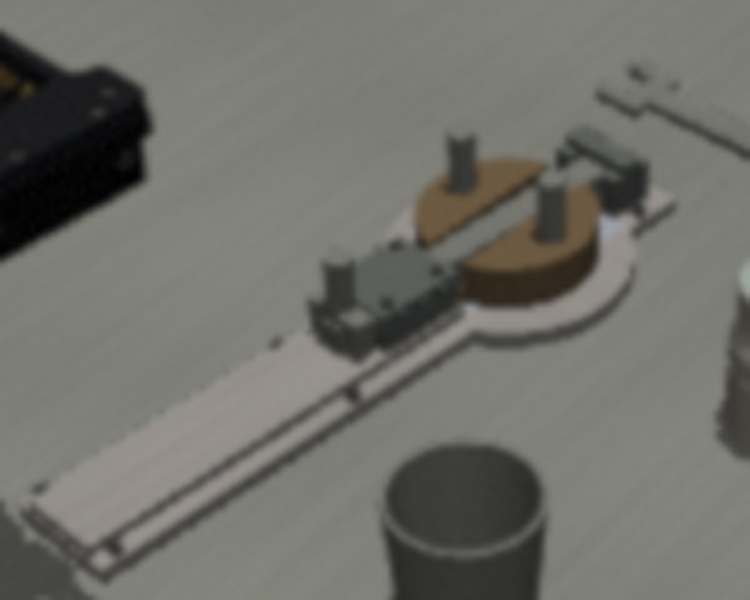

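The bar runs through the slot into the keeper at crop (600,165), its shoulder is against the guide at (345,310), and the gripper is clear.

```bash
python3 -c "
from cell import env
print(env.sign_off())"
```

```text
the job is handed in; nothing more can be done
None
```

The drain valve is locked: the disc was turned into line, the bar was pushed through until its shoulder met the guide, and the job was handed in at about 13.5 s with the arm clear; no verdict was returned.

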